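# Shut the wax-melt tin on the candle display

## Robot

A 6-joint arm with a two-finger parallel gripper is mounted at the origin on a cart in front of the work surface, level with it; the furniture and walls round the work are solid. World frame = base frame: x ahead of the robot, y to its left, z up, the work surface at z = 0. Lengths are in m, angles in degrees, forces in N, time in s.
With the tool pointing down it reaches from about 0.375 to 0.75 m from the base axis. Payload 9 kg.
Tool frame: the origin (TCP) lies midway between the tips of the shut fingers; the grasp point (between the pads) lies 19 mm behind it (grasp_offset is the distance from the TCP to the grasp point, in m); z points along the fingers, y is the line along which they close (so a half turn about z gives the same grasp; the last joint's range is limited). The gripper opens to 85 mm and grips with 20 to 120 N. Pads are 22 mm wide; open, the fingers measure 114 mm over their backs; the gripper's body (76 mm by 85 mm) begins 54 mm behind the grasp point. The pads swing forward as they close: fully open they stand 13 mm farther back than shut.
Start: joints at [-79.567, 5.964, 5.575, 89.605, 0, 77.527], TCP at [0.234, -0.553, 0.231] pointing down, gripper open.
Joint ranges: [-171.21, 171.21], [-48.23, 106.86], [-62.78, 66.21], [-105.2, 120.99], [-86.42, 89.51], [-180, 180]. Speed limits (degrees/s): [127.2, 127.2, 147.25, 180, 180, 180].

## Interface

Orientations are given as [roll, pitch, yaw] about the fixed x, y, z axes, in that order (R = Rz(yaw) Ry(pitch) Rx(roll)).
In Python, from workcell import read_state, read_camera, close_job, grasp_offset gives the robot as it stands.
- The arm moves only by the tool jog_arm, never from a script. Its argument "steps" is a list of rows, each an object with "linear": the shift along the tool's x, y, z normalised to -1 to 1, where 1 is 0.75 m, a list of three; "turn": the turn about the tool's z normalised to -1 to 1, where 1 is 360 degrees. A call has 1 to 8 rows; each row is the pose to reach, as a shift and turn from the pose commanded when the call began, along the tool's axes at that moment, turning the shorter way round; what a row does not reach only later rows make up. A row lasts 1/10 s, in which the tool goes at most 50 mm and 8.59 degrees, less where a joint would pass 70% of its speed; a pose out of reach is approached as far as the arm can. A call with a number of a shift or a turn outside -1 to 1 is refused whole. A call with a gripper value outside its range is refused whole. "jaw" is the gripper command: -1 is shut, 1 is fully open, values between are in proportion, set as the call begins (left out, the last holds). The fingers move at their own pace and stop on an object; the grip force is fixed at half the most. Time passes only in rows, so rows that repeat a pose let the fingers close. It gives the time, the measured TCP pose, the force, the opening and the grip force at its end, in the units of the state.
- read_state(): the state, without advancing time (a new reading comes with each control period).
- read_camera(name): name is "scene" or "side" or "wrist"; returns a dict with "pixels" (480x640x3 uint8, red, green, blue), "intrinsics" (3x3 intrinsics, pixels), "extrinsics" (4x4, takes a point from world to camera coordinates); the wrist camera has in their place "tool_from_camera" (4x4, takes a point from camera to tool coordinates, whose origin is the TCP and whose axes are the flange's). Camera axes: x right, y down, z forward; pixel columns grow to the right and rows downward; lengths in m; the calibration is good to about 2 mm. A picture is of the moment at which its call begins: read the wrist's pose just before it. There is no depth.
- close_job(): hands the job in; it is judged then, once.
The state is a dict: "time_s": time; "q": joint angles; "joint_velocities": joint speeds; "joint_efforts": joint torques, N m; "position": TCP position; "ee_rot": TCP orientation; "force": force on the tool from outside, world axes, zero at the start; "torque": the same for the moment, N m; "width": finger opening in m; "grip_force": force on a finger pad.
Only numpy, scipy, OpenCV 4.12 (cv2) and the standard library are available. Lean on these libraries where they do the work, as an engineer would, in place of code of your own. Each camera call takes 0.05 s, during which the arm holds its last target. There are 200 camera calls.

## Task

The small brass-coloured tin of wax melts near the front of the candle table was left standing open and the melts are losing their scent. Without picking the tin up, tip its lid over with the fingertips, press it lightly until it is fully shut, leaving the tin where it stands, and withdraw. The two scent-card holders stay open for customers, and nothing else on the table is to be moved.

Things in the scene. Friction and masses are not known exactly. Their poses are not given: they have to be found in the camera images.
- wax_tin: flat brass-coloured hinged tin with six pale green wax melts in it, 59 x 88 mm, its body 18 mm high, 22 mm with the lid shut; 0.26 kg, loose on the table (a sideways push over about 1 N makes it slide). Origin at the centre of its underside; x points to its hinged long side, which faces away from the robot (turned up to 0.35 rad), y along the hinge, z up. Hinge line at x = +29 mm, z = 18 mm.
- wax_tin_lid (a joint): hinge of the tin's lid, rad: 0 fully shut, 1.57 upright, at most 1.83; starts at 1.6 to 1.8, leaning back a little. The lid is an opaque plate 58 mm (from the hinge to its free edge) x 88 mm and 4 mm thick; open, its outer face looks away from the robot and its free edge is about 77 mm above the table. Stiff, slightly damped hinge: the lid stays where it is left and 0.3 to 0.8 N at mid-lid moves it slowly.
- wax_tin_mid (a point): the middle of the lid's outer face, where a small round emblem is stamped; it moves with the lid. With the lid shut it lies at x = -2 mm, y = 0, z = 22 mm in the tin's frame. The shut lid rests rigidly on the tin: a press that arrives at 15 mm/s or slower and stops at a few newtons is light, 40 mm/s is a knock of 50 N.
- card_box_0: scent-card holder: low clear tray with a stack of white cards, 62 x 92 x 18 mm, 85 g, loose; origin at the centre of its underside, x towards its hinged (far) long side, y along the hinge, z up. Its thin clear lid stands open, up to about 80 mm above the table. Not to be disturbed.
- card_box_0_lid (a joint): hinge of the clear lid of card_box_0, rad: 0 shut, about 1.75 leaning open; must stay open.
- card_box_1: scent-card holder: low clear tray with a stack of white cards, 62 x 92 x 18 mm, 85 g, loose; origin at the centre of its underside, x towards its hinged (far) long side, y along the hinge, z up. Its thin clear lid stands open, up to about 80 mm above the table. Not to be disturbed.
- card_box_1_lid (a joint): hinge of the clear lid of card_box_1, rad: 0 shut, about 1.75 leaning open; must stay open.
- jar_tester_0: open tester candle in a glass, 67 mm wide, 74 mm tall, loose; origin at the centre of its underside. A bystander.
- jar_tester_1: open tester candle in a glass, 67 mm wide, 74 mm tall, loose; origin at the centre of its underside. A bystander.
- jar_green_20: lidded candle jar, 69 mm wide, 82 mm tall, loose; origin at the centre of its underside. A bystander.
- jar_green_28: lidded candle jar, 69 mm wide, 82 mm tall, loose; origin at the centre of its underside. A bystander.
- jar_green_48: lidded candle jar, 69 mm wide, 82 mm tall, loose; origin at the centre of its underside. A bystander.

How it is judged (in metres and radians):
On the way, in this order (a step that is already met when the one before it is completed fails the run):
1. the tin's lid has been tipped well forward past upright (value of joint wax_tin_lid between 0.1 and 1.2 rad), for 0.05 s.
2. the fingertips press the lid fully shut (value of joint wax_tin_lid below 0.05 rad and contact force between the fingers and wax_tin above 0.5 N), for 0.1 s.
At the end, for the whole second after the job is handed in: The tin's lid is shut (below 0.05 rad), the tin stands flat and still within 25 mm of where it was, both card holders are open, and cards, testers and jars stand where they were (within 12 mm, upright) (value of joint wax_tin_lid below 0.05 rad and distance of wax_tin from where it was at the start of the episode below 0.025 m and angle between wax_tin's own z axis and vertical below 0.05 rad and linear speed of wax_tin below 0.01 m/s and value of joint each of card_box_0_lid, card_box_1_lid above 1.3 rad and distance of each of card_box_0, card_box_1, jar_tester_0, jar_tester_1, jar_green_20, jar_green_28, jar_green_48 from where it was at the start of the episode below 0.012 m and angle between each of card_box_0, card_box_1, jar_tester_0, jar_tester_1, jar_green_20, jar_green_28, jar_green_48's own z axis and vertical below 0.1 rad); the robot touches nothing.
It fails at once if the tin is lifted off the table (height (world z) of wax_tin above 0.012 m).
It fails at once if the tin is pressed hard instead of lightly (over 45 N, even for a moment) (contact force between any of the fingers, the arm and wax_tin above 45 N).
It fails at once if the lid of a card holder is pushed shut (not (value of joint each of card_box_0_lid, card_box_1_lid above 1.3 rad)).
It fails at once if a card holder, tester or jar is moved or tipped (not (distance of each of card_box_0, card_box_1, jar_tester_0, jar_tester_1, jar_green_20, jar_green_28, jar_green_48 from where it was at the start of the episode below 0.012 m and angle between each of card_box_0, card_box_1, jar_tester_0, jar_tester_1, jar_green_20, jar_green_28, jar_green_48's own z axis and vertical below 0.1 rad)).
It also fails if it takes over 35 s, if anything falls off the work surface, if the arm or the gripper's body presses on something with over 40 N, if the wrist force passes 120 N, or if a joint passes its speed limit or range.

## Working session

There is one attempt and no reset: what is moved stays moved. The work goes in short steps, Python scripts to look and compute and a tool call to move; the robot and the scene stay as the last step left them, time stands still between calls to the robot, and variables do not carry over. Pictures are saved under pics/ and viewed, at most 10 in all, crops included, and the job is handed in when it is done.

Besides the shell and the picture viewer there is one more tool, called after "Request:" by a JSON object that holds its "name" and its "arguments", one argument or row to a line. jog_arm: Moves the arm, as the interface text tells. Its arguments: {"type":"object","properties":{"steps":{"type":"array","items":{"type":"object","properties":{"linear":{"type":"array","items":{"type":"number"}},"turn":{"type":"number"}}}},"jaw":{"type":"number"}},"required":["steps"]}

```bash
mkdir -p pics; ls
python3 - <<'E'
from workcell import *
import cv2,pickle
d={}
s=read_state();print(s['time_s'],s['position'],s['ee_rot'],s['width'],grasp_offset)
for n in ['scene','side']:
    c=read_camera(n);d[n]=c;cv2.imwrite(f'pics/{n}0.png',c['pixels'][:,:,::-1]);print(n,c['intrinsics'],c['extrinsics'])
pickle.dump(d,open('d.pkl','wb'))
E
```

```text
pics
0.0 [ 0.23347143 -0.55235267  0.23052128] [-1.79926468e+02 -1.63988887e-02  2.29044799e+01] 0.08579617589728047 0.0187
scene [[547.54957411   0.         324.84131404]
 [  0.         547.54957411 232.1364084 ]
 [  0.           0.           1.        ]] [[-0.79870644 -0.60169514  0.00556645  0.35683137]
 [-0.26353509  0.34147722 -0.90218766  0.25780377]
 [ 0.54094111 -0.72205004 -0.43130783  0.94325338]
 [ 0.          0.          0.          1.        ]]
side [[556.78147138   0.         319.90437382]
 [  0.         556.78147138 237.87415156]
 [  0.           0.           1.        ]] [[ 0.87706563 -0.48024918 -0.01079859 -0.6376532 ]
 [-0.26522645 -0.46538819 -0.84443399  0.10051942]
 [ 0.40051319  0.7434881  -0.53555077  1.22590234]
 [ 0.          0.          0.          1.        ]]
```

View pics/scene0.png

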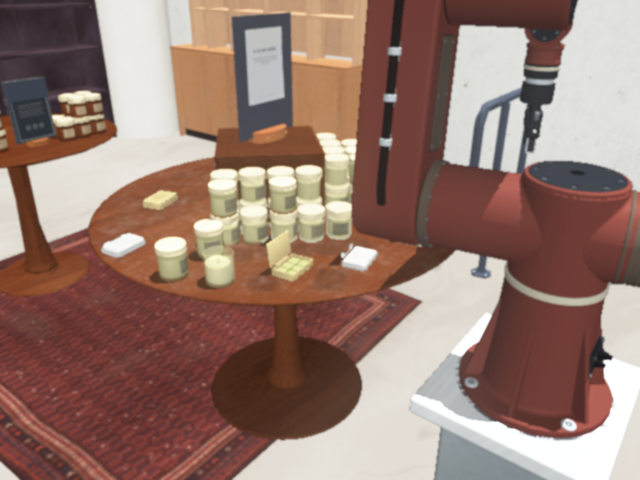

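View pics/side0.png

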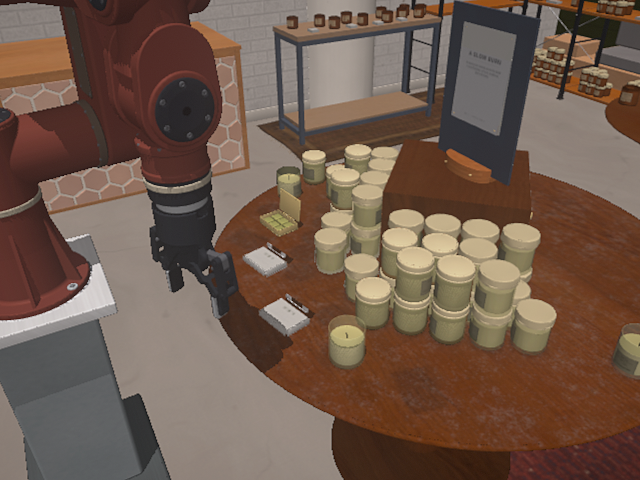

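The scene view shows the tin at about (292,266) with its lid at (279,248), a card holder at (360,258), and a tester at (219,268). The side view shows the tin at (280,222) with its lid at (290,207), and card holders at (267,260) and (285,313). I'll enlarge both around the tin.

Run:
```python
import cv2,pickle,numpy as np
d=pickle.load(open('d.pkl','rb'))
a=d['scene']['pixels'][215:295,200:400];b=d['side']['pixels'][170:270,230:330]
a=cv2.resize(a,None,fx=4,fy=4,interpolation=cv2.INTER_CUBIC);b=cv2.resize(b,None,fx=5.6,fy=5.6,interpolation=cv2.INTER_CUBIC)
cv2.imwrite('pics/ca.png',a[:,:,::-1]);cv2.imwrite('pics/cb.png',b[:,:,::-1])
```

```text
(no output)
```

View pics/ca.png

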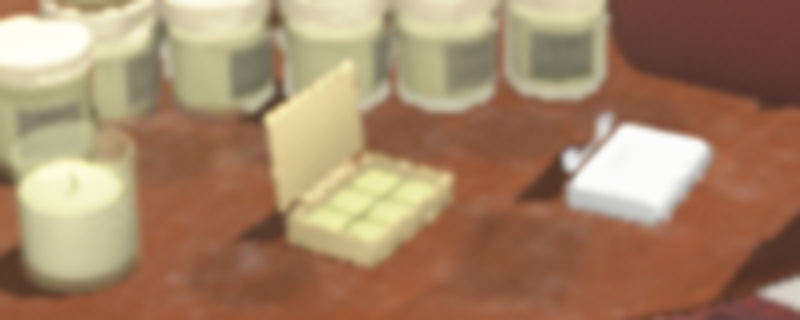

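View pics/cb.png

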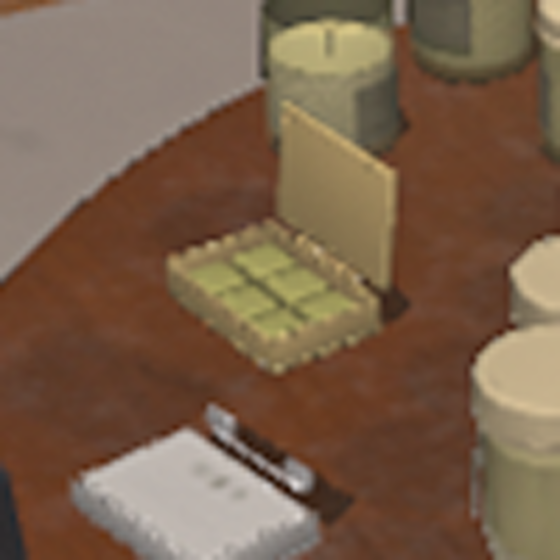

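```bash
cat > h.py <<'E'
import numpy as np,pickle
d=pickle.load(open('d.pkl','rb'))
def px(n,p): p=np.array(p,float); return p/4+[200,215] if n=='scene' else p/5.6+[230,170]
def ray(n,p):
    c=d[n];E=c['extrinsics'];R=E[:3,:3];o=-R.T@E[:3,3]
    v=R.T@np.linalg.solve(c['intrinsics'],[*p,1]);return o,v/np.linalg.norm(v)
def plane(n,p,z): o,v=ray(n,px(n,p));return o+v*(z-o[2])/v[2]
def tri(a,b):
    (o,u),(q,w)=ray('scene',px('scene',a)),ray('side',px('side',b))
    s=np.linalg.lstsq(np.c_[u,-w],q-o,rcond=None)[0];A=o+u*s[0];B=q+w*s[1];return (A+B)/2,np.linalg.norm(A-B)
E
python3 - <<'E'
from h import *
np.set_printoptions(precision=4,suppress=True)
C={'fl':((375,247),(170,262)),'fr':((453,180),(276,355)),'br':((362,156),(383,305)),'bl':((288,215),(270,225)),'lidL':((268,112),(285,102)),'lidR':((350,63),(397,172))}
for k,(a,b) in C.items(): print(k,*tri(a,b),plane('scene',a,.018)[:2],plane('side',b,.018)[:2])
# bottoms of jars, nearest point (scene)
for k,p in dict(test=(80,290),j1=(220,110),j2=(345,108),j3=(447,108),j4=(557,97),j0=(125,115),cardbr=(575,170),cardlidtop=(605,115),cardlidL=(570,155)).items():
    print(k,plane('scene',p,0)[:2])
for k,p in dict(testb=(335,150),jarA=(525,325),jarB=(520,540),cfr=(320,520),cbr=(345,495),cbl=(205,420)).items(): print('side',k,plane('side',p,0)[:2])
E
```

```text
fl [ 0.5452 -0.0097  0.0139] 0.007087915863731996 [ 0.5353 -0.0017] [ 0.5467 -0.0122]
fr [ 0.5579 -0.1003  0.0114] 0.0015480844307903616 [ 0.5492 -0.0902] [ 0.5546 -0.1092]
br [ 0.6176 -0.0875  0.0132] 5.049674528812019e-05 [ 0.6116 -0.0806] [ 0.6141 -0.0946]
bl [ 0.6014 -0.0019  0.0163] 0.0013325439258331333 [0.5983 0.0008] [ 0.601  -0.0038]
lidL [ 0.613  -0.0019  0.0785] 0.00028133861142199193 [ 0.6966 -0.0898] [0.6606 0.1057]
lidR [ 0.626  -0.0862  0.076 ] 0.004654525616975198 [ 0.7026 -0.1759] [0.676  0.0127]
test [0.655 0.111]
j1 [ 0.748 -0.099]
j2 [ 0.6858 -0.1506]
j3 [ 0.6333 -0.1911]
j4 [ 0.5861 -0.2479]
j0 [ 0.7915 -0.0564]
cardbr [ 0.5182 -0.1722]
cardlidtop [ 0.5462 -0.2455]
cardlidL [ 0.5321 -0.1865]
side testb [0.6741 0.0782]
side jarA [ 0.6751 -0.1152]
side jarB [ 0.5918 -0.2611]
side cfr [ 0.5271 -0.208 ]
side cbr [ 0.5441 -0.1968]
side cbl [ 0.5168 -0.1155]
```

Request:
{"name": "jog_arm", "arguments": {
  "steps": [
    {"linear": [0.055, -0.033, -0.027], "turn": 0.02},
    {"linear": [0.11, -0.066, -0.027], "turn": 0.039},
    {"linear": [0.165, -0.099, -0.027], "turn": 0.039},
    {"linear": [0.22, -0.132, -0.027], "turn": 0.039},
    {"linear": [0.275, -0.165, -0.027], "turn": 0.039},
    {"linear": [0.33, -0.198, -0.027], "turn": 0.039},
    {"linear": [0.385, -0.231, -0.027], "turn": 0.039},
    {"linear": [0.44, -0.264, -0.027], "turn": 0.039}
  ],
  "jaw": -1
}}

```text
time_s: 0.9
position: [0.4612, -0.24, 0.2513]
ee_rot: [-180.0, 0.0, 8.9]
force: [1.6, 0.3, 0.9]
width: 0.0001
grip_force: 0.0
```

Request:
{"name": "jog_arm", "arguments": {
  "steps": [
    {"linear": [0.045, -0.045, 0]},
    {"linear": [0.09, -0.09, 0]},
    {"linear": [0.135, -0.135, 0]},
    {"linear": [0.18, -0.18, 0]},
    {"linear": [0.222, -0.222, 0]},
    {"linear": [0.222, -0.222, 0]},
    {"linear": [0.222, -0.222, 0]}
  ]
}}

```text
$.steps[0]: bad value
```

Run:
```python
from workcell import *
import cv2,pickle
s=read_state();c=read_camera('wrist');print(s['position'],s['ee_rot'],s['force'],c['intrinsics'],c['tool_from_camera'])
pickle.dump((s,c),open('w.pkl','wb'));cv2.imwrite('pics/w1.png',c['pixels'][:,:,::-1])
```

```text
[ 0.46118416 -0.24002277  0.25134561] [-1.79999565e+02  5.41472968e-03  8.85816509e+00] [1.5763175  0.32487442 0.94609732] [[346.71152145   0.         322.97728659]
 [  0.         346.71152145 243.59859318]
 [  0.           0.           1.        ]] [[ 9.22806254e-05 -9.61197832e-01 -2.75859964e-01  6.92422634e-02]
 [ 9.99999867e-01 -5.11040194e-05  5.12585023e-04 -5.47260672e-04]
 [-5.06793166e-04 -2.75859974e-01  9.61197700e-01 -1.43095022e-01]
 [ 0.00000000e+00  0.00000000e+00  0.00000000e+00  1.00000000e+00]]
```

View pics/w1.png

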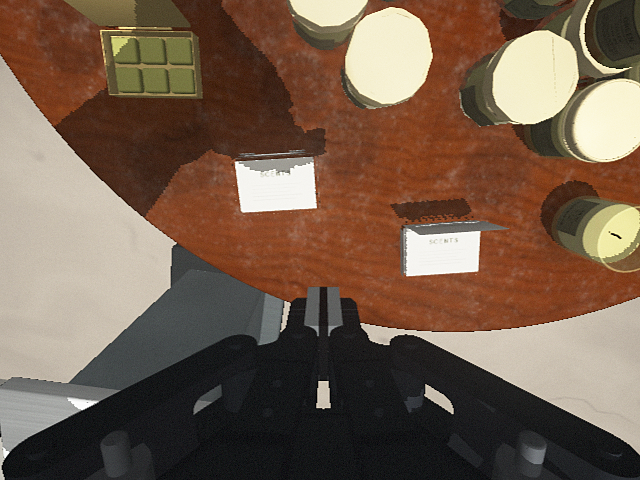

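The wrist picture shows the tin at (153,63), nearly square to the tool. The card holders are at (276,183) and (440,250), and the nearest jar is at (387,57). The refused row lacked a turn, so I'm repeating it with one.

Request:
{"name": "jog_arm", "arguments": {
  "steps": [
    {"linear": [0.045, -0.045, 0], "turn": 0},
    {"linear": [0.09, -0.09, 0], "turn": 0},
    {"linear": [0.135, -0.135, 0], "turn": 0},
    {"linear": [0.18, -0.18, 0], "turn": 0},
    {"linear": [0.222, -0.222, 0], "turn": 0},
    {"linear": [0.222, -0.222, 0], "turn": 0},
    {"linear": [0.222, -0.222, 0], "turn": 0}
  ]
}}

```text
time_s: 1.65
position: [0.5993, -0.0509, 0.2508]
ee_rot: [-180.0, 0.1, 9.0]
force: [-0.6, -0.2, 0.7]
width: 0.0003
grip_force: 0.0
```

Run:
```python
from workcell import *
import cv2,pickle
s=read_state();c=read_camera('wrist');print(s['position'],s['ee_rot'],s['force'])
pickle.dump((s,c),open('w.pkl','wb'));cv2.imwrite('pics/w2.png',c['pixels'][:,:,::-1])
```

```text
[ 0.59930014 -0.05088293  0.2507866 ] [-1.79984461e+02  7.60893336e-02  8.98588234e+00] [-0.61139175 -0.1733761   0.70425884]
```

View pics/w2.png

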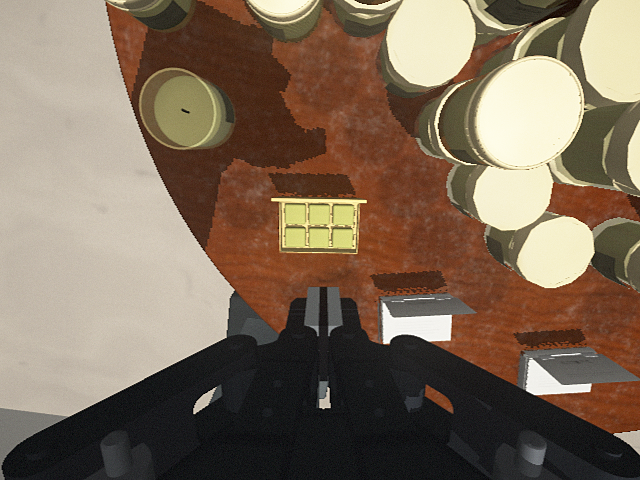

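The tin spans columns 279–357 and rows 201–252, and its lid edge runs from (271,199) to (367,200). The jar tops are at (510,197), (530,112) and (430,40). The near card holder's lid is at (425,303).

Run:
```python
import pickle,numpy as np
from scipy.spatial.transform import Rotation as R
np.set_printoptions(precision=4,suppress=True)
s,c=pickle.load(open('w.pkl','rb'));T=c['tool_from_camera'];Rw=R.from_euler('xyz',s['ee_rot'],degrees=True).as_matrix()
print(Rw)
o=Rw@T[:3,3]+s['position']
def P(p,z):
    v=Rw@T[:3,:3]@np.linalg.solve(c['intrinsics'],[*p,1]);return o+v*(z-o[2])/v[2]
def tool(p): return Rw.T@(p-s['position'])
for k,p,z in [('fl',(280,249),.018),('fr',(357.5,249),.018),('flb',(280,253),0),('frb',(357.5,253),0),('lidL',(271.5,200),.077),('lidR',(367,200.5),.077),('single',(508,197),.082),('stack',(530,112),.164),('stackL',(470,112),.164),('stack2',(430,42),.164),('stack2L',(384,42),.164),('jar3',(556,252),.082),('cardlidL',(408,297),.08),('cardlidR',(475,314),.08),('tester',(185,110),.06)]:
    q=P(p,z);print(k,q,tool(q))
```

```text
[[ 0.9877  0.1562 -0.0014]
 [ 0.1562 -0.9877  0.0001]
 [-0.0013 -0.0003 -1.    ]]
fl [ 0.5469 -0.0095  0.018 ] [-0.045  -0.049   0.2329]
fr [ 0.5606 -0.0962  0.018 ] [-0.045   0.0388  0.2328]
flb [ 0.5361 -0.0086  0.    ] [-0.0555 -0.0515  0.2509]
frb [ 0.5505 -0.0998  0.    ] [-0.0555  0.0408  0.2508]
lidL [ 0.6113 -0.0007  0.077 ] [ 0.0199 -0.0476  0.1738]
lidR [ 0.6245 -0.0874  0.077 ] [0.0195 0.04   0.1738]
single [ 0.6482 -0.2115  0.082 ] [0.0234 0.1663 0.1687]
stack [ 0.7066 -0.1638  0.164 ] [0.0884 0.1283 0.0866]
stackL [ 0.7007 -0.1269  0.164 ] [0.0884 0.091  0.0866]
stack2 [ 0.7346 -0.093   0.164 ] [0.1272 0.0628 0.0866]
stack2L [ 0.7304 -0.0662  0.164 ] [0.1272 0.0356 0.0866]
jar3 [ 0.6052 -0.2719  0.082 ] [-0.0285  0.2193  0.1688]
cardlidL [ 0.5374 -0.1451  0.08  ] [-0.0756  0.0834  0.1709]
cardlidR [ 0.5298 -0.2155  0.08  ] [-0.0942  0.1517  0.1709]
tester [0.6771 0.0878 0.06  ] [ 0.0988 -0.1248  0.1907]
```

Request:
{"name": "jog_arm", "arguments": {
  "steps": [
    {"linear": [0.057, -0.007, 0.03], "turn": 0},
    {"linear": [0.057, -0.007, 0.08], "turn": 0},
    {"linear": [0.057, -0.007, 0.13], "turn": 0},
    {"linear": [0.057, -0.007, 0.175], "turn": 0},
    {"linear": [0.057, -0.007, 0.21], "turn": 0},
    {"linear": [0.057, -0.007, 0.235], "turn": 0},
    {"linear": [0.057, -0.007, 0.251], "turn": 0},
    {"linear": [0.057, -0.007, 0.251], "turn": 0}
  ]
}}

```text
time_s: 2.5
position: [0.6393, -0.0408, 0.0617]
ee_rot: [-180.0, 0.1, 8.8]
force: [-0.6, -0.6, -0.7]
width: -0.0003
grip_force: 0.0
```

Run:
```python
from workcell import *
import cv2,pickle
s=read_state();print(s['position'],s['ee_rot'],s['force'])
c=read_camera('wrist')['pixels'];a=read_camera('side')['pixels']
import numpy as np
a=cv2.resize(a[150:250,230:330],(480,480))
cv2.imwrite('pics/w3.png',np.hstack([cv2.resize(c,(320,240))[:, :], a[:240,:], ])[:,:,::-1] if 0 else np.hstack([cv2.copyMakeBorder(cv2.resize(c,(320,240)),0,240,0,0,0),a])[:,:,::-1])
```

```text
[ 0.63930484 -0.04079844  0.06171934] [-1.79950397e+02  1.41972171e-01  8.77860491e+00] [-0.56975844 -0.62905797 -0.70710135]
```

View pics/w3.png

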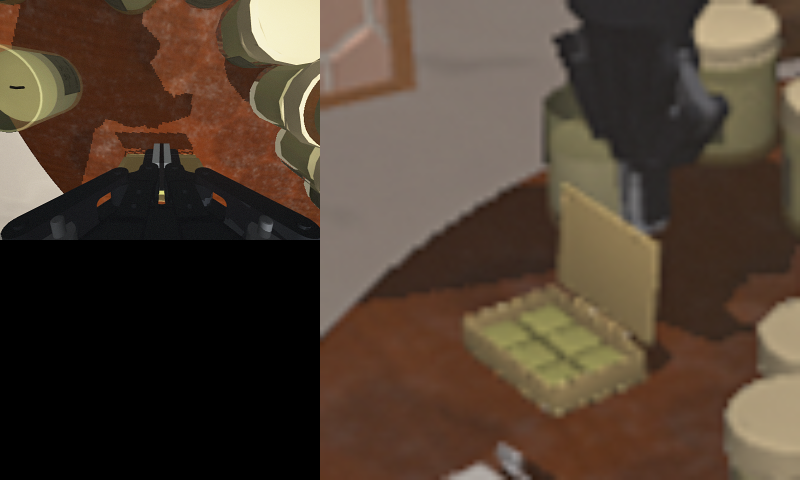

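The fingertips are behind the lid, just below its free edge, touching nothing. I'll tip it along the hinge arc.

Request:
{"name": "jog_arm", "arguments": {
  "steps": [
    {"linear": [-0.0033, 0, 0], "turn": 0},
    {"linear": [-0.0066, 0, 0], "turn": 0},
    {"linear": [-0.01, 0, 0], "turn": 0},
    {"linear": [-0.0133, 0, 0], "turn": 0},
    {"linear": [-0.0166, 0, 0], "turn": 0},
    {"linear": [-0.02, 0, 0], "turn": 0},
    {"linear": [-0.0233, 0, 0], "turn": 0},
    {"linear": [-0.0261, 0, 0], "turn": 0}
  ]
}}

```text
time_s: 3.4
position: [0.6212, -0.043, 0.0633]
ee_rot: [180.0, -0.0, 8.9]
force: [0.3, 1.3, 0.5]
width: -0.0001
grip_force: 0.3
```

Request:
{"name": "jog_arm", "arguments": {
  "steps": [
    {"linear": [-0.0024, 0, 0.0005], "turn": 0},
    {"linear": [-0.0048, 0, 0.001], "turn": 0},
    {"linear": [-0.0072, 0, 0.0015], "turn": 0},
    {"linear": [-0.0096, 0, 0.002], "turn": 0},
    {"linear": [-0.012, 0, 0.0026], "turn": 0},
    {"linear": [-0.0143, 0, 0.0033], "turn": 0},
    {"linear": [-0.0165, 0, 0.004], "turn": 0},
    {"linear": [-0.0185, 0, 0.005], "turn": 0}
  ]
}}

```text
time_s: 4.2
position: [0.6076, -0.0451, 0.0595]
ee_rot: [180.0, -0.0, 8.9]
force: [1.0, 0.9, 0.3]
width: -0.0004
grip_force: 0.2
```

Run:
```python
from workcell import *
import cv2
s=read_state();print(s['position'],s['ee_rot'],s['force'],s['time_s'])
a=read_camera('side')['pixels'];cv2.imwrite('pics/s4.png',cv2.resize(a[150:250,230:330],(480,480))[:,:,::-1])
```

```text
[ 0.60756531 -0.04512939  0.05951699] [ 1.79992644e+02 -1.04527169e-03  8.86684293e+00] [0.96238725 0.91340596 0.33739553] 4.2
```

View pics/s4.png

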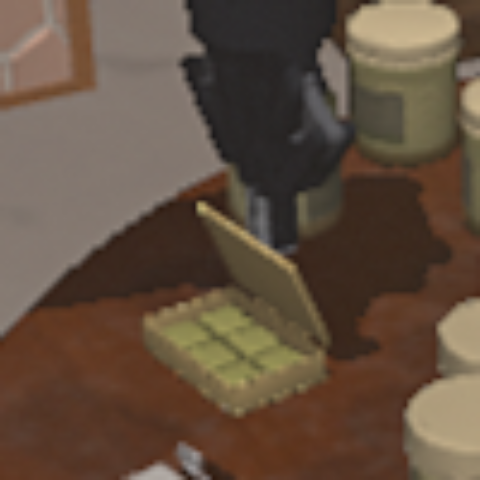

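The lid is now tipped to about 1.1 rad with the tin still in place, so I'll keep following the arc.

Request:
{"name": "jog_arm", "arguments": {
  "steps": [
    {"linear": [-0.0028, 0, 0.0014], "turn": 0},
    {"linear": [-0.0056, 0, 0.003], "turn": 0},
    {"linear": [-0.0084, 0, 0.0047], "turn": 0},
    {"linear": [-0.0112, 0, 0.0064], "turn": 0},
    {"linear": [-0.0138, 0, 0.0081], "turn": 0},
    {"linear": [-0.0162, 0, 0.01], "turn": 0},
    {"linear": [-0.0193, 0, 0.0128], "turn": 0},
    {"linear": [-0.0223, 0, 0.0156], "turn": 0}
  ]
}}

```text
time_s: 5.05
position: [0.591, -0.0477, 0.0477]
ee_rot: [180.0, 0.0, 8.9]
force: [0.0, 0.3, 0.5]
width: -0.0
grip_force: 0.3
```

Request:
{"name": "jog_arm", "arguments": {
  "steps": [
    {"linear": [-0.0014, 0, 0.0017], "turn": 0},
    {"linear": [-0.0028, 0, 0.0034], "turn": 0},
    {"linear": [-0.0042, 0, 0.0052], "turn": 0},
    {"linear": [-0.0054, 0, 0.0069], "turn": 0},
    {"linear": [-0.0068, 0, 0.009], "turn": 0},
    {"linear": [-0.0082, 0, 0.0114], "turn": 0},
    {"linear": [-0.0096, 0, 0.0142], "turn": 0},
    {"linear": [-0.0109, 0, 0.0168], "turn": 0}
  ]
}}

```text
time_s: 5.85
position: [0.583, -0.049, 0.035]
ee_rot: [180.0, 0.0, 8.9]
force: [0.8, 0.5, 0.6]
width: 0.0001
grip_force: 0.2
```

Request:
{"name": "jog_arm", "arguments": {
  "steps": [
    {"linear": [-0.0006, 0, 0.0016], "turn": 0},
    {"linear": [-0.0012, 0, 0.0032], "turn": 0},
    {"linear": [-0.0018, 0, 0.0048], "turn": 0},
    {"linear": [-0.0022, 0, 0.0064], "turn": 0},
    {"linear": [-0.0026, 0, 0.008], "turn": 0},
    {"linear": [-0.003, 0, 0.0096], "turn": 0},
    {"linear": [-0.0032, 0, 0.0112], "turn": 0},
    {"linear": [-0.0034, 0, 0.0126], "turn": 0}
  ]
}}

```text
time_s: 6.65
position: [0.5805, -0.0493, 0.0257]
ee_rot: [180.0, 0.0, 8.9]
force: [-0.9, 0.7, 0.4]
width: 0.0002
grip_force: 0.2
```

Request:
{"name": "jog_arm", "arguments": {
  "steps": [
    {"linear": [0, 0, 0.0008], "turn": 0},
    {"linear": [0, 0, 0.0016], "turn": 0},
    {"linear": [0, 0, 0.0024], "turn": 0},
    {"linear": [0, 0, 0.0032], "turn": 0}
  ]
}}

```text
time_s: 7.05
position: [0.5806, -0.0493, 0.0234]
ee_rot: [180.0, -0.0, 8.9]
force: [-0.7, -0.2, 0.6]
width: -0.0001
grip_force: 0.1
```

Request:
{"name": "jog_arm", "arguments": {
  "steps": [
    {"linear": [0, 0, 0.0006], "turn": 0},
    {"linear": [0, 0, 0.0012], "turn": 0},
    {"linear": [0, 0, 0.0012], "turn": 0}
  ]
}}

```text
time_s: 7.35
position: [0.5806, -0.0493, 0.0225]
ee_rot: [180.0, -0.0, 8.9]
force: [0.1, 0.6, 1.2]
width: 0.0002
grip_force: 0.0
```

Request:
{"name": "jog_arm", "arguments": {
  "steps": [
    {"linear": [0, 0, 0.0004], "turn": 0},
    {"linear": [0, 0, 0.0006], "turn": 0}
  ]
}}

```text
time_s: 7.55
position: [0.5806, -0.0493, 0.0224]
ee_rot: [180.0, -0.0, 8.9]
force: [-3.0, 0.8, 4.7]
width: -0.0002
grip_force: 2.9
```

Request:
{"name": "jog_arm", "arguments": {
  "steps": [
    {"linear": [0, 0, 0.0003], "turn": 0},
    {"linear": [0, 0, 0.0003], "turn": 0},
    {"linear": [0, 0, 0.0003], "turn": 0}
  ]
}}

```text
time_s: 7.85
position: [0.5806, -0.0494, 0.0224]
ee_rot: [180.0, -0.0, 8.9]
force: [-2.6, 0.1, 6.5]
width: -0.0001
grip_force: 3.3
```

Run:
```python
from workcell import *
import cv2
s=read_state();print(s['position'],s['force'],s['time_s'])
a=read_camera('side')['pixels'];cv2.imwrite('pics/s5.png',cv2.resize(a[150:250,230:330],(480,480),interpolation=cv2.INTER_CUBIC)[:,:,::-1])
```

```text
[ 0.58064037 -0.04936827  0.02236006] [-2.63609772  0.09043028  6.54212534] 7.85
```

View pics/s5.png

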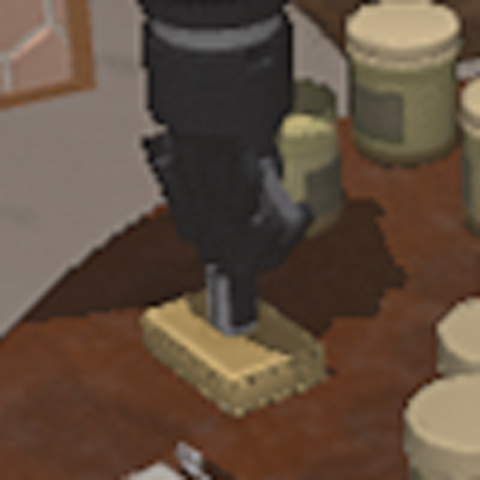

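The lid lies flat and shut under the fingertips, pressed at 6.5 N, and the tin's left corner is still at (144,320). I'll withdraw straight up.

Request:
{"name": "jog_arm", "arguments": {
  "steps": [
    {"linear": [0, 0, -0.005], "turn": 0},
    {"linear": [0, 0, -0.02], "turn": 0},
    {"linear": [0, 0, -0.06], "turn": 0},
    {"linear": [0, 0, -0.11], "turn": 0},
    {"linear": [0, 0, -0.16], "turn": 0},
    {"linear": [0, 0, -0.21], "turn": 0},
    {"linear": [0, 0, -0.23], "turn": 0},
    {"linear": [0, 0, -0.23], "turn": 0}
  ]
}}

```text
time_s: 8.7
position: [0.582, -0.0498, 0.1976]
ee_rot: [179.9, -0.3, 8.9]
force: [0.7, 0.4, 0.2]
width: 0.0
grip_force: 0.0
```

Run:
```python
from workcell import *
import cv2
s=read_state();print(s['position'],s['force'],s['time_s'])
a=read_camera('side')['pixels'];cv2.imwrite('pics/s6.png',cv2.resize(a[150:350,200:400],(580,580),interpolation=cv2.INTER_CUBIC)[:,:,::-1])
```

```text
[ 0.58200999 -0.04977154  0.19755384] [0.74408351 0.39716983 0.18615104] 8.7
```

View pics/s6.png

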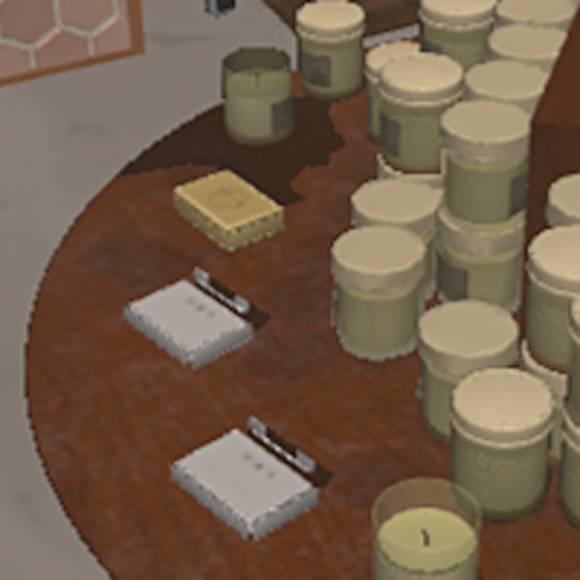

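The tin at (228,208) is shut and where it stood. Both card holders, at (188,320) and (245,480), are still open, and nothing else has moved.

```bash
python3 -c "from workcell import *; print(close_job())"
```

```text
the job is handed in; nothing more can be done
None
```

The tin's lid was tipped over and pressed shut at about 6.5 N; in the last picture the tin stands where it was, with both card holders open and nothing else moved, and the job is handed in (no verdict came back).

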